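# Square the glove carton into the inspection stop

## Task

With the fingertips, push the flat cardboard glove carton along the bench into the corner of the dark steel L-shaped stop on the lit panel, until its far long side is flush along the long fence and its left end is flush against the short stop. It must slide all the way: do not lift or tip it, and leave the other things on the bench where they stand. Finish with the hand clear of everything.

Things in the scene. Friction and masses are not known exactly. Their poses are not given: they have to be found in the camera images.
- carton_center (a point): centre (30 mm above the bench) of the flat loose cardboard carton, 110 mm (its own x, the short way) by 180 mm (its own y, the long way) by 60 mm tall, closed, with a pale oval on top, 0.25 to 0.5 kg. Sliding it takes 2 to 7 N; pushed 50 mm off-centre it turns about 0.1 rad per 20 mm. A corner touching the fence grips it. At the start its x axis points to the long fence, within 20 degrees of square
- stop: dark steel L-shaped stop fixed to the bench, walls 40 mm tall, 12 mm thick. Origin: inside corner at bench level. Long fence: inside face at its own x = 0, from y = 0 to y = -305 mm, free side -x (towards the robot). Short stop: inside face at y = 0, from x = 0 to x = -130 mm, free side -y. The white panel inside the L is level with the bench
- seat (a point): on the stop: where the carton's centre is when home in the corner, at x = -55, y = -90, z = 30 mm in the stop's frame (the carton's axes then parallel to the stop's)
- post_a: first of two equal loose steel inspection posts: 60 mm round foot, 25 mm stem, 112 mm tall; stands near the open end of the short stop. Origin: centre of its underside. Bystander
- post_b: second steel inspection post, same shape; stands at the right of the bench. Origin: centre of its underside. Bystander
- tall_carton: small upright cardboard carton 70 x 70 x 120 mm tall, left of the short stop. Origin: centre of its underside. Bystander
- tape: roll of clear tape lying flat, 90 mm across, 48 mm tall. Origin: centre of its underside. Bystander
- bottle: closed plain white bottle, 60 mm across, 150 mm tall. Origin: centre of its underside. Bystander
- tray: empty open grey tray 100 x 140 x 45 mm. Origin: centre of its underside. Bystander
- pad: pad of blank labels 90 x 60 x 18 mm, at the left. Origin: centre of its underside. Bystander
Mind the look-alikes: they are no part of the job. What is shaped like the part that bears carton_center but blue or turquoise is not meant.

How it is judged:
At the end, for the whole second after the job is handed in: The carton lies flat on the bench in the corner of the stop: its centre within 5 mm of the seated place (gap under 5 mm at the fence and at the short stop), its long side within 0.05 rad of the fence (x of carton_center in the frame of stop between -0.06 and -0.05 m and y of carton_center in the frame of stop between -0.095 and -0.085 m and angle between the x axis of carton_center and the x axis of stop, either way round below 0.05 rad and angle between carton_center's own z axis and vertical below 0.05 rad and height (world z) of carton_center below 0.034 m); the robot touches nothing.
It fails at once if the carton was lifted or carried (more than 12 mm) (height (world z) of carton_center above 0.042 m).
It fails at once if the carton was tipped (more than 0.2 rad) (angle between carton_center's own z axis and vertical above 0.2 rad).
It fails at once if another thing on the bench was displaced by more than 20 mm (distance of any of post_a, post_b, tall_carton, tape, bottle, tray, pad from where it was at the start of the episode above 0.02 m).
It also fails if it takes over 64 s, if anything falls off the work surface, if the arm or the gripper's body presses on something with over 40 N, if the wrist force passes 120 N, or if a joint passes its speed limit or range.

## Robot

A 7-joint arm with a two-finger parallel gripper is mounted at the origin on the work surface. World frame = base frame: x ahead of the robot, y to its left, z up, the work surface at z = 0. Lengths are in m, angles in rad, forces in N, time in s.
With the tool pointing down it reaches from about 0.4 to 0.85 m from the base axis. Payload 10.4 kg.
Tool frame: the origin (TCP) lies at the very end of the fingers, on their centre line; the grasp point (between the pads) lies r.grasp_offset behind it (r.grasp_offset is the distance from the TCP to the grasp point, in m); z points along the fingers, y is the direction in which the jaws open and shut (so a half turn about z gives the same grasp; the last joint's range is limited). The gripper opens to 87 mm and grips with 3 to 60 N. Pads are 19 mm wide; open, the fingers measure 117 mm over their backs; the gripper's body (75 mm by 190 mm) begins 51 mm behind the grasp point.
Start: joints at [-1.357, 0.332, -0.065, 1.46, 0.022, 1.35, -0.088], TCP at [0.147, 0.608, 0.223] pointing down, gripper open.
Joint ranges: [-2.6, 2.6], [-0.5, 2.12], [-1.47, 1.34], [0.16, 2.42], [-1.27, 4.41], [0.06, 2.06], [-2.6, 2.6]. Speed limits (rad/s): [2.22, 2.22, 2.79, 2.79, 3.14, 3.14, 3.14].

## Interface

Orientations are given as a unit quaternion [x, y, z, w].
In Python, from bench import read_state, cams, job, r gives the robot as it stands. The module is installed in compiled form; this text tells all that it offers.
- The arm moves only by the tool arm_command, never from a script. Its argument "increments" is a list of rows, each an object of numbers: "gripper": the opening in per cent of the stroke, from 0 (shut) to 100 (fully open); "dx", "dy", "dz": the shift along the tool's x, y, z in m; "spin": the turn about the tool's z in degrees. In form: [{"gripper": .., "dx": .., "dy": .., "dz": .., "spin": ..}, ...]. A call has exactly 8 rows; each row shifts and turns the commanded pose from where the row before left it, along the tool's axes as they then stand; what a row does not reach is not made up. A row lasts 1/8 s, in which the tool goes at most 62.5 mm and 10.7 degrees, less where a joint would pass 70% of its speed; a pose out of reach is approached as far as the arm can. A call with a gripper value outside its range is refused whole. The fingers move at their own pace and stop on an object; "grip_force" is the grip in N (left out, the last holds). Time passes only in rows, so rows that do not move let the fingers close, or fill a call up. It gives the time, the measured TCP pose, the force and the opening at its end, in the units of the state.
- read_state(): the state, without advancing time (a new reading comes with each control period).
- cams.camera(name): name is "scene" or "top" or "wrist"; returns the picture (480x640x3 uint8, red, green, blue); there is no depth.
- cams.camera_info(name): a dict with "K" (3x3 intrinsics, pixels), "rvec" (rotation vector, rad) and "tvec" (3), from world to camera coordinates, as OpenCV has them. Camera axes: x right, y down, z forward; pixel columns grow to the right and rows downward; lengths in m; the calibration is good to about 2 mm. A picture is of the moment at which its call begins: read the wrist's pose just before it. camera_info takes no time and is no camera call; for the wrist camera it gives the pose at the moment of the call.
- job.close_job(): hands the job in, once; it reports no verdict.
The state is a dict: "time": time; "joint_positions": joint angles; "joint_vel": joint speeds; "joint_torque": joint torques, N m; "ee_pos": TCP position; "eef_rot": TCP orientation; "ft_force": force on the tool from outside, world axes, zero at the start; "torque": the same for the moment, N m; "width": finger opening in m.
Only numpy, scipy, OpenCV 4.12 (cv2) and the standard library are available. Lean on these libraries where they do the work, as an engineer would, in place of code of your own. Each camera call takes 0.05 s, during which the arm holds its last target.

## Working session

There is one attempt and no reset: what is moved stays moved. The work goes in short steps, Python scripts to look and compute and a tool call to move; the robot and the scene stay as the last step left them, time stands still between calls to the robot, and variables do not carry over. Pictures are saved under pics/ and viewed, and the job is handed in when it is done.

Besides the shell and the picture viewer there is one more tool, called as a command line: name --argument value ..., lists and objects as JSON in quotes. arm_command: Moves the arm, as the interface text tells. Its arguments: {"type":"object","properties":{"increments":{"type":"array","items":{"type":"object","properties":{"gripper":{"type":"number"},"dx":{"type":"number"},"dy":{"type":"number"},"dz":{"type":"number"},"spin":{"type":"number"}}}},"grip_force":{"type":"number"}},"required":["increments"]}

```bash
mkdir -p pics
python3 - <<'E'
from bench import read_state,cams,job,r
import cv2
s=read_state();print(s['time'],s['ee_pos'],s['eef_rot'],s['width'],s['ft_force'],r.grasp_offset)
for n in['scene','top']:
    cv2.imwrite(f'pics/{n}0.png',cams.camera(n)[:,:,::-1]);i=cams.camera_info(n);print(n,i)
E
```

```text
0.0 [0.1465259  0.60716546 0.22174098] [ 1.18093468e-01  9.93002214e-01 -7.30540803e-04 -3.95298860e-05] 0.08727949663467063 [ 0.06279079  0.37765528 -0.26767279] 0.0187
scene {'K': array([[532.77027912,   0.        , 319.17440375],
       [  0.        , 532.77027912, 229.93817734],
       [  0.        ,   0.        ,   1.        ]]), 'rvec': array([ 2.15467667,  0.799965  , -0.35833468]), 'tvec': array([-0.39192233, -0.18674584,  1.69554943])}
top {'K': array([[482.32486335,   0.        , 326.37491479],
       [  0.        , 482.32486335, 236.20888194],
       [  0.        ,   0.        ,   1.        ]]), 'rvec': array([ 2.12521596, -2.15097036,  0.15418042]), 'tvec': array([-0.00625614,  0.53789283,  1.10148783])}
```

View pics/scene0.png

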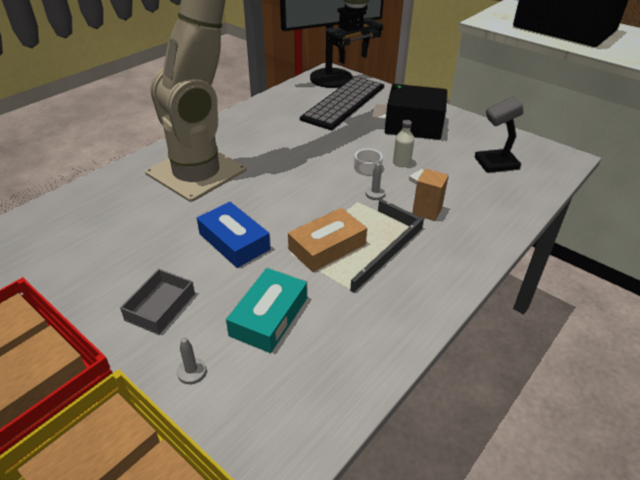

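View pics/top0.png

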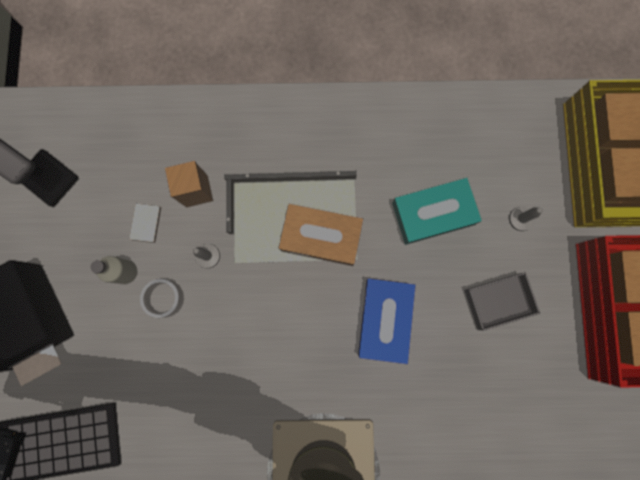

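The top view shows the brown carton with its pale oval at (321,234), partly on the white panel. The L-stop's corner is near (230,178). The look-alikes are the blue carton at (387,320) and the turquoise one at (438,210). The small brown upright carton at (185,182) is a bystander. The brown flat one with the oval fits the description, so I'll measure it and check an enlarged crop.

```bash
cat > h.py <<'E'
import numpy as np,cv2
from bench import read_state,cams,job,r
def ray(name,pts,z,info=None):
    i=info or cams.camera_info(name);R=cv2.Rodrigues(i['rvec'])[0];t=i['tvec'].reshape(3)
    p=cv2.undistortPoints(np.array(pts,float).reshape(-1,1,2),i['K'],None).reshape(-1,2)
    d=np.c_[p,np.ones(len(p))]@R;c=-R.T@t
    return c+d*((z-c[2])/d[:,2])[:,None]
def proj(name,P):
    i=cams.camera_info(name);return cv2.projectPoints(np.array(P,float).reshape(-1,1,3),i['rvec'],i['tvec'],i['K'],None)[0].reshape(-1,2)
def carton(im,win):
    hsv=cv2.cvtColor(im,cv2.COLOR_RGB2HSV)
    m=cv2.inRange(hsv,(5,90,110),(20,255,255));x0,x1,y0,y1=win
    k=np.zeros_like(m);k[y0:y1,x0:x1]=m[y0:y1,x0:x1]
    c=max(cv2.findContours(k,cv2.RETR_EXTERNAL,cv2.CHAIN_APPROX_NONE)[0],key=cv2.contourArea)
    return k,c
E
python3 - <<'E'
from h import *
im=cams.camera('top')
k,c=carton(im,(215,400,170,290))
hsv=cv2.cvtColor(im,cv2.COLOR_RGB2HSV)
print('V row across',im[215:275:3,340].tolist())
W=ray('top',c.reshape(-1,2),.06)[:,:2].astype(np.float32)
print('rect',cv2.minAreaRect(W), cv2.boxPoints(cv2.minAreaRect(W)).tolist())
ap=cv2.approxPolyDP(c,4,True).reshape(-1,2);print(ap.tolist(),ray('top',ap,.06).round(4).tolist())
big=cv2.resize(im[150:280,160:420],None,fx=3,fy=3,interpolation=cv2.INTER_CUBIC)
cv2.imwrite('pics/crop0.png',big[:,:,::-1])
E
```

```text
V row across [[136, 103, 72], [134, 102, 70], [138, 104, 72], [137, 103, 72], [141, 106, 73], [141, 109, 83], [145, 141, 137], [146, 144, 145], [145, 140, 138], [138, 107, 78], [142, 107, 74], [141, 106, 71], [141, 106, 72], [140, 105, 73], [142, 106, 73], [124, 94, 65], [88, 80, 74], [123, 119, 114], [123, 117, 114], [121, 116, 112]]
rect ((0.5419217348098755, 0.0006345510482788086), (0.17807777225971222, 0.10797986388206482), 77.71556854248047) [[0.47022363543510437, -0.07487848401069641], [0.5757311582565308, -0.09785281121730804], [0.6136198043823242, 0.07614758610725403], [0.5081123113632202, 0.09912191331386566]]
[[288, 206], [280, 248], [353, 263], [362, 219]] [[0.6079, 0.0766, 0.06], [0.5085, 0.0951, 0.06], [0.4715, -0.0736, 0.06], [0.5745, -0.0967, 0.06]]
```

View pics/crop0.png

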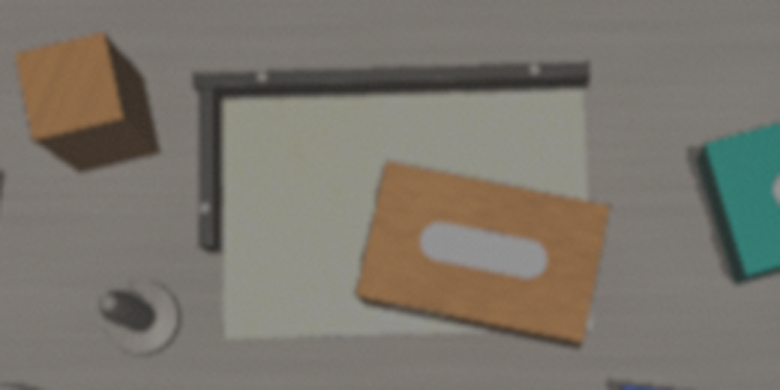

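The crop confirms it: a brown flat carton with a pale oval, 178×108 mm measured at a height of 60 mm. Next is the stop.

Run:
```python
from h import *
acc=np.mean([cams.camera('top').astype(float) for _ in range(3)],0)
g=acc.mean(2); np.save('g.npy',g)
i=cams.camera_info('top');R=cv2.Rodrigues(i['rvec'])[0];print('cam',-R.T@i['tvec'])
for c in (250,300,345): print(c,g[165:190,c].round().astype(int).tolist())
for rr in (190,205,220): print(rr,g[rr,220:242].round().astype(int).tolist())
# long fence profile edges with subpixel
from scipy.ndimage import gaussian_filter1d as gf
def edge(p,o,sign):
    d=sign*np.gradient(gf(p,0.7));k=int(np.argmax(d[1:-1]))+1
    a,b,c=d[k-1:k+2];return o+k+.5*(a-c)/(a-2*b+c)
A=[];B=[]
for c in range(245,350,3):
    if 284<c<290 : pass
    A.append((c,edge(g[165:177,c],165,-1)));B.append((c,edge(g[175:190,c],175,1)))
C=[];D=[]
for rr in range(185,228,2):
    C.append((edge(g[rr,220:231],220,-1),rr));D.append((edge(g[rr,229:242],229,1),rr))
def fit(P,z,n):
    W=ray('top',P,z)[:,:2].astype(np.float32);vx,vy,x,y=cv2.fitLine(W,cv2.DIST_HUBER,0,.001,.001).ravel()
    print(n,'dir',np.degrees(np.arctan2(vy,vx)),'pt',x,y);return vx,vy,x,y
fit(A,.04,'long outer top');b=fit(B,0,'long inner base')
fit(C,.04,'short outer top');d=fit(D,0,'short inner base')
M=np.array([[b[0],-d[0]],[b[1],-d[1]]]);t=np.linalg.solve(M,[d[2]-b[2],d[3]-b[3]]);print('corner',b[2]+t[0]*b[0],b[3]+t[0]*b[1])
print('fence end top right ~', ray('top',[(356,173)],.04), 'panel right', ray('top',[(355.5,220-40)],0))
print('post a foot', ray('top',[(208,256)],0.005),'tall', ray('top',[(183,178)],.12))
```

```text
cam [ 0.36412    -0.02147336  1.17029859]
250 [120, 119, 119, 118, 120, 119, 117, 110, 91, 75, 71, 70, 66, 55, 48, 48, 65, 99, 128, 141, 140, 141, 140, 140, 140]
300 [119, 117, 117, 118, 119, 118, 110, 92, 78, 73, 73, 67, 55, 48, 54, 77, 112, 136, 142, 141, 141, 141, 141, 141, 141]
345 [119, 119, 119, 120, 118, 108, 88, 74, 72, 72, 67, 55, 48, 59, 90, 121, 138, 141, 141, 142, 142, 142, 141, 141, 141]
190 [118, 118, 118, 119, 118, 110, 89, 74, 71, 70, 65, 51, 48, 74, 110, 134, 140, 141, 139, 139, 139, 140]
205 [121, 121, 121, 121, 121, 112, 93, 76, 72, 73, 68, 54, 50, 76, 111, 135, 140, 140, 139, 140, 141, 141]
220 [119, 119, 120, 120, 119, 113, 105, 107, 107, 93, 73, 54, 51, 75, 112, 136, 141, 141, 141, 142, 142, 142]
long outer top dir -89.22431 pt 0.69639695 0.07944066
long inner base dir -89.121925 pt 0.6857973 0.06197395
short outer top dir 1.0427074 pt 0.61933357 0.2278456
short inner base dir 1.1772306 pt 0.6286616 0.21733916
corner 0.68339884 0.21846399
fence end top right ~ [[ 0.69167088 -0.08611815  0.04      ]] panel right [[ 0.68522685 -0.08678477  0.        ]]
post a foot [[0.49825573 0.27631168 0.005     ]] tall [[0.66234568 0.307938   0.12      ]]
```

arm_command --increments '[{"gripper": 100,"spin": -1.3},{"dx": -0.03,"dy": -0.036},{"dx": -0.03,"dy": -0.036},{"dx": -0.03,"dy": -0.036},{"dx": -0.03,"dy": -0.036},{"dx": -0.03,"dy": -0.036},{"dx": -0.03,"dy": -0.036},{"dx": -0.03,"dy": -0.036}]'

```text
validation failed for argument at $.in...
```

arm_command --increments '[{"dx": -0.031,"dy": -0.036},{"dx": -0.03,"dy": -0.036},{"dx": -0.03,"dy": -0.036},{"dx": -0.03,"dy": -0.036},{"dx": -0.03,"dy": -0.036},{"dx": -0.03,"dy": -0.036},{"dx": -0.03,"dy": -0.04},{},{}]'

```text
validation failed for argument at $.in...
```

Every field is probably required in each row.

arm_command --increments '[{"gripper": 100,"dx": 0,"dy": 0,"dz": 0,"spin": -1.3},{"gripper": 100,"dx": -0.03,"dy": -0.036,"dz": 0,"spin": 0},{"gripper": 100,"dx": -0.03,"dy": -0.036,"dz": 0,"spin": 0},{"gripper": 100,"dx": -0.03,"dy": -0.036,"dz": 0,"spin": 0},{"gripper": 100,"dx": -0.03,"dy": -0.036,"dz": 0,"spin": 0},{"gripper": 100,"dx": -0.03,"dy": -0.036,"dz": 0,"spin": 0},{"gripper": 100,"dx": -0.03,"dy": -0.036,"dz": 0,"spin": 0},{"gripper": 100,"dx": -0.03,"dy": -0.036,"dz": 0,"spin": 0}]'

```text
time: 1.3
ee_pos: [0.2989, 0.3153, 0.2228]
eef_rot: [0.106, 0.994, 0.0, 0.0]
ft_force: [1.2, -0.4, -0.4]
width: 0.0874
```

arm_command --increments '[{"gripper": 100,"dx": -0.031,"dy": -0.036,"dz": 0,"spin": 0},{"gripper": 100,"dx": -0.031,"dy": -0.036,"dz": 0,"spin": 0},{"gripper": 100,"dx": -0.031,"dy": -0.036,"dz": 0,"spin": 0},{"gripper": 100,"dx": -0.031,"dy": -0.036,"dz": 0,"spin": 0},{"gripper": 100,"dx": -0.031,"dy": -0.036,"dz": 0,"spin": 0},{"gripper": 100,"dx": -0.031,"dy": -0.036,"dz": 0,"spin": 0},{"gripper": 100,"dx": -0.034,"dy": -0.04,"dz": 0,"spin": 0},{"gripper": 100,"dx": 0,"dy": 0,"dz": 0,"spin": 0}]'

```text
time: 2.3
ee_pos: [0.4599, 0.0162, 0.2228]
eef_rot: [0.109, 0.994, -0.0, 0.0]
ft_force: [-0.2, -0.1, 1.5]
width: 0.0872
```

arm_command --increments '[{"gripper": 100,"dx": 0,"dy": 0,"dz": 0.03,"spin": 0},{"gripper": 100,"dx": 0,"dy": 0,"dz": 0.03,"spin": 0},{"gripper": 100,"dx": 0,"dy": 0,"dz": 0.03,"spin": 0},{"gripper": 100,"dx": 0,"dy": 0,"dz": 0.03,"spin": 0},{"gripper": 100,"dx": 0,"dy": 0,"dz": 0.03,"spin": 0},{"gripper": 100,"dx": 0,"dy": 0,"dz": 0.03,"spin": 0},{"gripper": 100,"dx": 0,"dy": 0,"dz": 0.03,"spin": 0},{"gripper": 100,"dx": 0,"dy": 0,"dz": 0,"spin": 0}]'

```text
time: 3.3
ee_pos: [0.4571, 0.0202, 0.0111]
eef_rot: [0.106, 0.994, -0.001, -0.002]
ft_force: [0.6, 0.2, 1.1]
width: 0.0865
```

Run:
```python
from h import *
s=read_state();print(s['ee_pos'],s['eef_rot'],s['ft_force'])
im=cams.camera('top')
big=cv2.resize(im[150:330,160:460],None,fx=2.6,fy=2.6,interpolation=cv2.INTER_CUBIC)
cv2.imwrite('pics/c1.png',big[:,:,::-1])
cv2.imwrite('pics/w1.png',cams.camera('wrist')[:,:,::-1])
```

```text
[0.45710614 0.02016765 0.01112132] [ 1.06213585e-01  9.94341369e-01 -7.33650361e-04 -1.83791006e-03] [0.59489411 0.21200824 1.05140891]
```

View pics/c1.png

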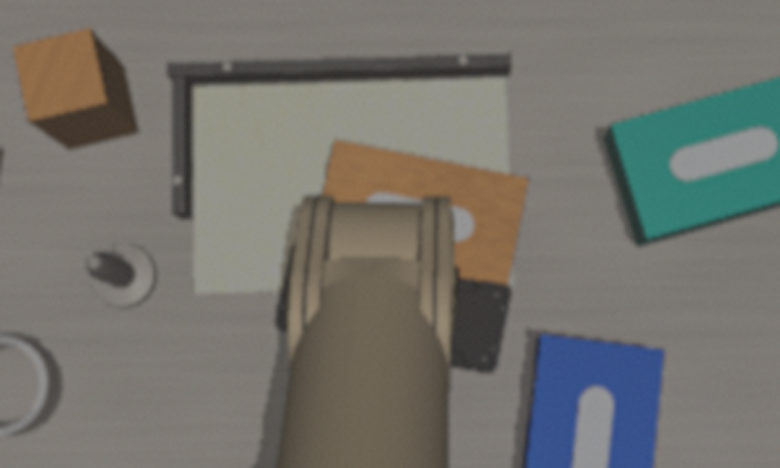

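View pics/w1.png

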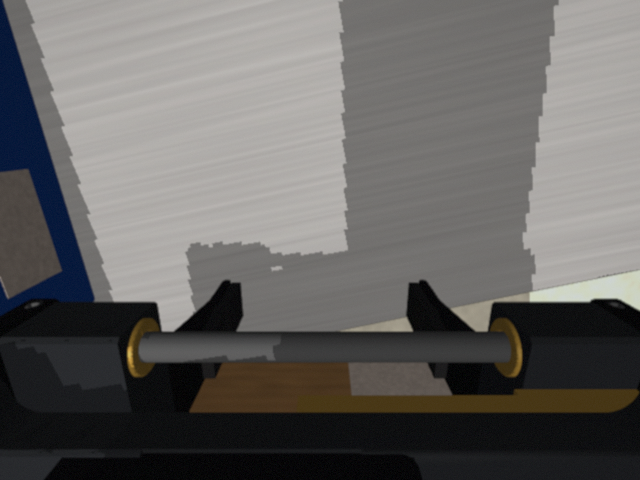

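arm_command --increments '[{"gripper": 100,"dx": -0.006,"dy": 0,"dz": 0,"spin": 0},{"gripper": 100,"dx": -0.006,"dy": 0,"dz": 0,"spin": 0},{"gripper": 100,"dx": -0.005,"dy": 0,"dz": 0,"spin": 0},{"gripper": 100,"dx": -0.004,"dy": 0,"dz": 0,"spin": 0},{"gripper": 100,"dx": -0.004,"dy": 0,"dz": 0,"spin": 0},{"gripper": 100,"dx": -0.004,"dy": 0,"dz": 0,"spin": 0},{"gripper": 100,"dx": -0.004,"dy": 0,"dz": 0,"spin": 0},{"gripper": 100,"dx": -0.004,"dy": 0,"dz": 0,"spin": 0}]'

```text
time: 4.4
ee_pos: [0.4951, 0.0119, 0.0124]
eef_rot: [0.107, 0.994, -0.0, -0.0]
ft_force: [-2.6, 1.0, -0.5]
width: 0.0873
```

arm_command --increments '[{"gripper": 100,"dx": -0.003,"dy": 0,"dz": 0,"spin": -1.65},{"gripper": 100,"dx": -0.004,"dy": 0,"dz": 0,"spin": -1.65},{"gripper": 100,"dx": -0.004,"dy": 0,"dz": 0,"spin": -1.65},{"gripper": 100,"dx": -0.004,"dy": 0,"dz": 0,"spin": -1.65},{"gripper": 100,"dx": -0.004,"dy": 0,"dz": 0,"spin": -1.65},{"gripper": 100,"dx": -0.004,"dy": 0,"dz": 0,"spin": -1.65},{"gripper": 100,"dx": -0.004,"dy": 0,"dz": 0,"spin": -1.65},{"gripper": 100,"dx": -0.004,"dy": 0,"dz": 0,"spin": -1.65}]'

```text
time: 5.4
ee_pos: [0.5261, 0.0086, 0.0125]
eef_rot: [-0.009, 1.0, 0.0, 0.0]
ft_force: [-2.4, -1.2, 0.5]
width: 0.0871
```

```bash
cat > look.py <<'E'
import sys
from h import *
s=read_state();print(s['time'],s['ee_pos'],s['eef_rot'],s['ft_force'])
im=cams.camera('top')
big=cv2.resize(im[150:330,160:460],None,fx=2.6,fy=2.6,interpolation=cv2.INTER_CUBIC)
cv2.imwrite(f'pics/{sys.argv[1]}.png',big[:,:,::-1])
E
python3 look.py c2
```

```text
5.4 [0.52605029 0.00855417 0.01254808] [-9.08704950e-03  9.99958711e-01  4.50499491e-05  2.69017863e-05] [-2.39410966 -1.17576988  0.49379387]
```

View pics/c2.png

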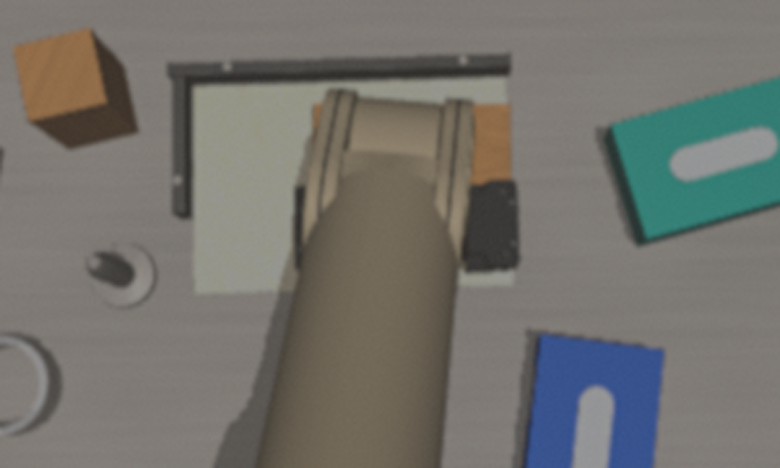

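arm_command --increments '[{"gripper": 100,"dx": -0.004,"dy": 0,"dz": 0,"spin": 0},{"gripper": 100,"dx": -0.004,"dy": 0,"dz": 0,"spin": 0},{"gripper": 100,"dx": -0.004,"dy": 0,"dz": 0,"spin": 0},{"gripper": 100,"dx": -0.004,"dy": 0,"dz": 0,"spin": 0},{"gripper": 100,"dx": -0.004,"dy": 0,"dz": 0,"spin": 0},{"gripper": 100,"dx": -0.004,"dy": 0,"dz": 0,"spin": 0},{"gripper": 100,"dx": 0,"dy": 0,"dz": 0,"spin": 0},{"gripper": 100,"dx": 0.01,"dy": 0,"dz": 0,"spin": 0}]'

```text
time: 6.45
ee_pos: [0.5401, 0.0087, 0.0126]
eef_rot: [-0.008, 1.0, -0.0, 0.0]
ft_force: [-0.2, -0.4, -0.5]
width: 0.0871
```

arm_command --increments '[{"gripper": 100,"dx": 0.02,"dy": 0,"dz": 0,"spin": 0},{"gripper": 100,"dx": 0.02,"dy": 0,"dz": -0.02,"spin": 0},{"gripper": 100,"dx": 0,"dy": 0,"dz": -0.05,"spin": 0},{"gripper": 100,"dx": 0,"dy": 0,"dz": -0.05,"spin": 0},{"gripper": 100,"dx": 0,"dy": -0.045,"dz": -0.03,"spin": 0},{"gripper": 100,"dx": 0,"dy": -0.045,"dz": 0,"spin": 0},{"gripper": 100,"dx": 0,"dy": -0.04,"dz": 0,"spin": 0},{"gripper": 100,"dx": 0,"dy": 0,"dz": 0,"spin": 0}]'

```text
time: 7.45
ee_pos: [0.5008, -0.1251, 0.1626]
eef_rot: [-0.005, 1.0, -0.0, 0.0]
ft_force: [-0.6, 0.4, -0.5]
width: 0.0873
```

```bash
python3 look.py c3
python3 - <<'E'
from h import *
print(read_state()['joint_positions'])
im=cams.camera('top')
k,c=carton(im,(215,400,170,290))
W=ray('top',c.reshape(-1,2),.06)[:,:2].astype(np.float32)
print('rect',cv2.minAreaRect(W), cv2.boxPoints(cv2.minAreaRect(W)).tolist())
E
```

```text
7.45 [ 0.50083398 -0.1251393   0.16255978] [-5.45130941e-03  9.99985086e-01 -2.60892672e-04  2.09106105e-04] [-0.61645789  0.44575555 -0.53100175]
[-0.48883009  0.14728044  0.70330706  1.85808609 -0.10349734  1.17282498
  1.83362359]
rect ((0.6147549152374268, 0.009009361267089844), (0.1088007390499115, 0.17778511345386505), 0.7968661785125732) [[0.5591235756874084, 0.09713675081729889], [0.5615960955619812, -0.08063116669654846], [0.6703862547874451, -0.0791180282831192], [0.6679137349128723, 0.09864988923072815]]
```

View pics/c3.png

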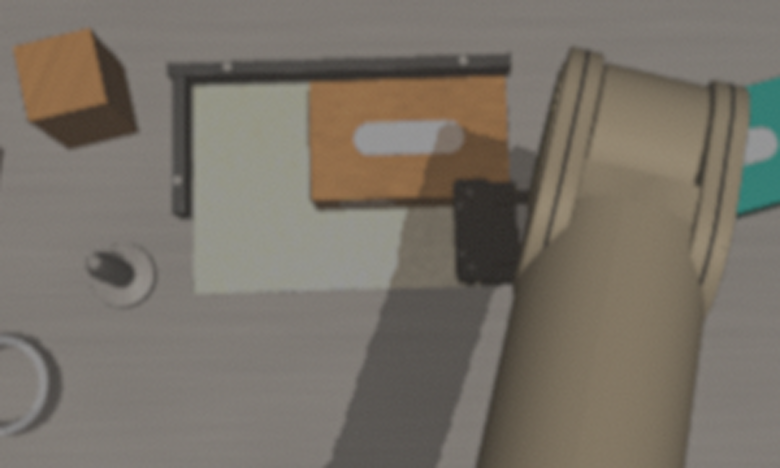

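arm_command --increments '[{"gripper": 65,"dx": 0,"dy": 0,"dz": 0,"spin": 10},{"gripper": 65,"dx": 0,"dy": 0,"dz": 0,"spin": 10},{"gripper": 65,"dx": 0,"dy": 0,"dz": 0,"spin": 10},{"gripper": 65,"dx": 0,"dy": 0,"dz": 0,"spin": 10},{"gripper": 65,"dx": 0,"dy": 0,"dz": 0,"spin": 10},{"gripper": 65,"dx": 0,"dy": 0,"dz": 0,"spin": 10},{"gripper": 65,"dx": 0,"dy": 0,"dz": 0,"spin": 10},{"gripper": 65,"dx": 0,"dy": 0,"dz": 0,"spin": 10}]'

```text
time: 8.55
ee_pos: [0.5018, -0.12, 0.1622]
eef_rot: [0.638, 0.77, 0.0, -0.0]
ft_force: [-0.2, 0.5, 0.0]
width: 0.0562
```

arm_command --increments '[{"gripper": 65,"dx": 0,"dy": 0,"dz": 0,"spin": 10},{"gripper": 65,"dx": 0,"dy": 0,"dz": 0,"spin": 0},{"gripper": 65,"dx": 0,"dy": 0.03,"dz": 0,"spin": 0},{"gripper": 65,"dx": 0,"dy": 0.03,"dz": 0,"spin": 0},{"gripper": 65,"dx": 0,"dy": 0.03,"dz": 0,"spin": 0},{"gripper": 65,"dx": 0,"dy": 0.02,"dz": 0,"spin": 0},{"gripper": 65,"dx": 0,"dy": 0,"dz": 0,"spin": 0},{"gripper": 65,"dx": 0,"dy": 0,"dz": 0,"spin": 0}]'

```text
time: 9.55
ee_pos: [0.6111, -0.12, 0.1623]
eef_rot: [0.701, 0.713, -0.0, -0.0]
ft_force: [-0.5, -0.0, -0.6]
width: 0.057
```

```bash
python3 look.py c4
```

```text
9.55 [ 0.61105226 -0.11998117  0.16230262] [ 7.00694773e-01  7.13461052e-01 -1.50799401e-04 -3.74594062e-04] [-0.47882033 -0.04898148 -0.62741441]
```

View pics/c4.png

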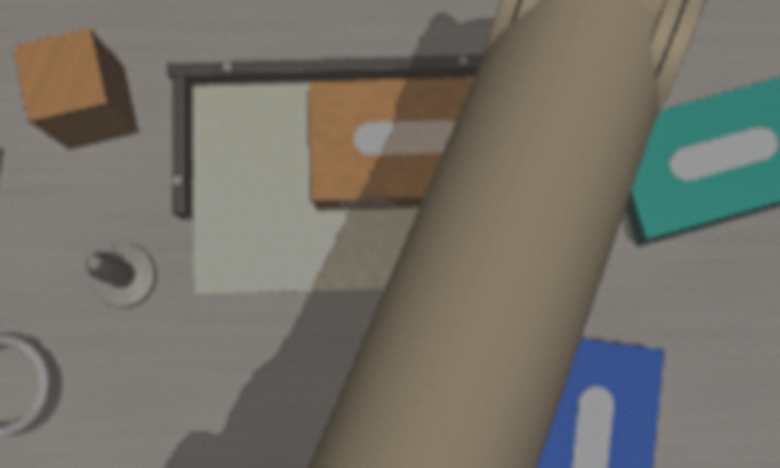

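The hand is above the gap at the carton's right end, about 29 mm clear of it. Next I lower it and approach.

arm_command --increments '[{"gripper": 65,"dx": 0,"dy": 0,"dz": 0.025,"spin": 0},{"gripper": 65,"dx": 0,"dy": 0,"dz": 0.025,"spin": 0},{"gripper": 65,"dx": 0,"dy": 0,"dz": 0.025,"spin": 0},{"gripper": 65,"dx": 0,"dy": 0,"dz": 0.025,"spin": 0},{"gripper": 65,"dx": 0,"dy": 0,"dz": 0.025,"spin": 0},{"gripper": 65,"dx": 0,"dy": 0,"dz": 0.025,"spin": 0},{"gripper": 65,"dx": 0,"dy": 0,"dz": 0,"spin": 0},{"gripper": 65,"dx": 0.01,"dy": 0,"dz": 0,"spin": 0}]'

```text
time: 10.6
ee_pos: [0.6119, -0.1108, 0.0139]
eef_rot: [0.702, 0.712, 0.0, 0.001]
ft_force: [0.2, -0.2, 0.6]
width: 0.0565
```

arm_command --increments '[{"gripper": 65,"dx": 0.008,"dy": 0,"dz": 0,"spin": 0},{"gripper": 65,"dx": 0.006,"dy": 0,"dz": 0,"spin": 0},{"gripper": 65,"dx": 0.006,"dy": 0,"dz": 0,"spin": 0},{"gripper": 65,"dx": 0.006,"dy": 0,"dz": 0,"spin": 0},{"gripper": 65,"dx": 0.006,"dy": 0,"dz": 0,"spin": 0},{"gripper": 65,"dx": 0.006,"dy": 0,"dz": 0,"spin": 0},{"gripper": 65,"dx": 0.006,"dy": 0,"dz": 0,"spin": 0},{"gripper": 65,"dx": 0.006,"dy": 0,"dz": 0,"spin": 0}]'

```text
time: 11.6
ee_pos: [0.6108, -0.0597, 0.0125]
eef_rot: [0.701, 0.713, -0.0, -0.0]
ft_force: [-0.7, -2.5, 2.5]
width: 0.0564
```

```bash
python3 look.py c5
```

```text
11.6 [ 0.61084813 -0.05968872  0.01247939] [ 7.01323164e-01  7.12843474e-01 -2.60485010e-05 -2.48443745e-05] [-0.7018778  -2.50929333  2.45584677]
```

View pics/c5.png

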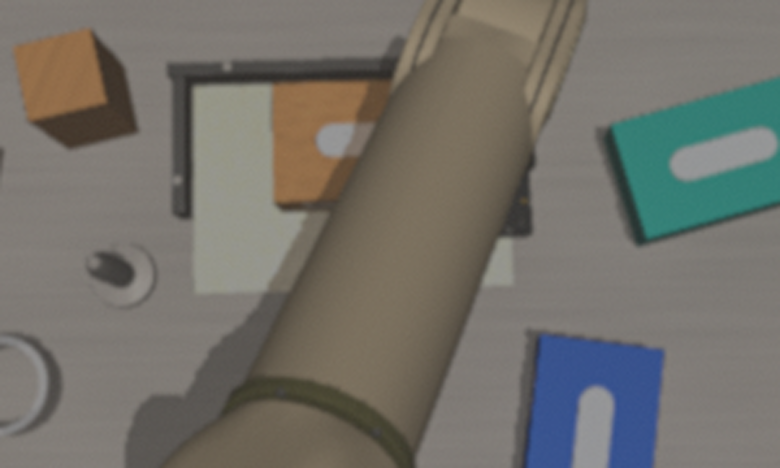

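arm_command --increments '[{"gripper": 65,"dx": 0.008,"dy": 0,"dz": 0,"spin": 0},{"gripper": 65,"dx": 0.008,"dy": 0,"dz": 0,"spin": 0},{"gripper": 65,"dx": 0.008,"dy": 0,"dz": 0,"spin": 0},{"gripper": 65,"dx": 0.008,"dy": 0,"dz": 0,"spin": 0},{"gripper": 65,"dx": 0.008,"dy": 0,"dz": 0,"spin": 0},{"gripper": 65,"dx": 0.008,"dy": 0,"dz": 0,"spin": 0},{"gripper": 65,"dx": 0.008,"dy": 0,"dz": 0,"spin": 0},{"gripper": 65,"dx": 0.008,"dy": 0,"dz": 0,"spin": 0}]'

```text
time: 12.65
ee_pos: [0.6097, 0.0046, 0.0124]
eef_rot: [0.701, 0.713, -0.0, -0.0]
ft_force: [-0.1, -0.4, -1.4]
width: 0.0568
```

arm_command --increments '[{"gripper": 65,"dx": 0.004,"dy": 0,"dz": 0,"spin": 0},{"gripper": 65,"dx": 0.004,"dy": 0,"dz": 0,"spin": 0},{"gripper": 65,"dx": 0.003,"dy": 0,"dz": 0,"spin": 0},{"gripper": 65,"dx": 0.003,"dy": 0,"dz": 0,"spin": 0},{"gripper": 65,"dx": 0.002,"dy": 0,"dz": 0,"spin": 0},{"gripper": 65,"dx": 0.002,"dy": 0,"dz": 0,"spin": 0},{"gripper": 65,"dx": 0.001,"dy": 0,"dz": 0,"spin": 0},{"gripper": 65,"dx": 0,"dy": 0,"dz": 0,"spin": 0}]'

```text
time: 13.65
ee_pos: [0.6096, 0.0231, 0.0126]
eef_rot: [0.701, 0.713, 0.0, -0.0]
ft_force: [0.4, -0.0, -0.3]
width: 0.0566
```

```bash
python3 look.py c6
```

```text
13.65 [0.6095524  0.02312972 0.01255964] [ 7.01301392e-01  7.12864875e-01  1.13514759e-04 -1.18297459e-04] [ 0.41391865 -0.00378648 -0.28052106]
```

View pics/c6.png

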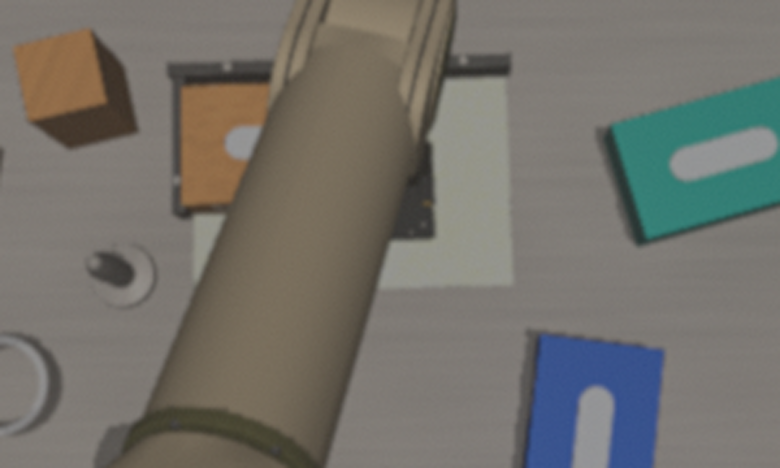

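arm_command --increments '[{"gripper": 65,"dx": 0.001,"dy": 0,"dz": 0,"spin": 0},{"gripper": 65,"dx": 0.001,"dy": 0,"dz": 0,"spin": 0},{"gripper": 65,"dx": 0.001,"dy": 0,"dz": 0,"spin": 0},{"gripper": 65,"dx": 0.001,"dy": 0,"dz": 0,"spin": 0},{"gripper": 65,"dx": 0.0005,"dy": 0,"dz": 0,"spin": 0},{"gripper": 65,"dx": 0.0005,"dy": 0,"dz": 0,"spin": 0},{"gripper": 65,"dx": 0.0005,"dy": 0,"dz": 0,"spin": 0},{"gripper": 65,"dx": 0.0005,"dy": 0,"dz": 0,"spin": 0}]'

```text
time: 14.7
ee_pos: [0.6094, 0.0241, 0.0127]
eef_rot: [0.702, 0.712, -0.002, 0.002]
ft_force: [0.4, -15.7, 0.1]
width: 0.0566
```

arm_command --increments '[{"gripper": 65,"dx": -0.01,"dy": 0,"dz": 0,"spin": 0},{"gripper": 65,"dx": -0.02,"dy": 0,"dz": 0,"spin": 0},{"gripper": 65,"dx": -0.01,"dy": 0,"dz": -0.02,"spin": 0},{"gripper": 65,"dx": 0,"dy": 0,"dz": -0.05,"spin": 0},{"gripper": 65,"dx": 0,"dy": 0,"dz": -0.05,"spin": 0},{"gripper": 65,"dx": 0,"dy": -0.03,"dz": -0.03,"spin": 0},{"gripper": 65,"dx": 0,"dy": -0.04,"dz": 0,"spin": 0},{"gripper": 65,"dx": 0,"dy": -0.035,"dz": 0,"spin": 0}]'

```text
time: 15.7
ee_pos: [0.5043, -0.0136, 0.1637]
eef_rot: [0.702, 0.712, 0.001, -0.0]
ft_force: [0.3, -0.4, 0.9]
width: 0.0567
```

arm_command --increments '[{"gripper": 100,"dx": 0,"dy": 0,"dz": 0,"spin": -10},{"gripper": 100,"dx": 0,"dy": 0,"dz": 0,"spin": -10},{"gripper": 100,"dx": 0,"dy": 0,"dz": 0,"spin": -10},{"gripper": 100,"dx": 0,"dy": 0,"dz": 0,"spin": -10},{"gripper": 100,"dx": 0,"dy": 0,"dz": 0,"spin": -10},{"gripper": 100,"dx": 0,"dy": 0,"dz": 0,"spin": -10},{"gripper": 100,"dx": 0,"dy": 0,"dz": 0,"spin": -10},{"gripper": 100,"dx": 0,"dy": 0,"dz": 0,"spin": -10}]'

```text
time: 16.7
ee_pos: [0.5053, -0.0135, 0.1638]
eef_rot: [0.077, 0.997, 0.001, 0.001]
ft_force: [-0.2, 0.1, -0.1]
width: 0.0869
```

```bash
python3 look.py c7
python3 - <<'E'
from h import *
im=cams.camera('top')
k,c=carton(im,(215,400,170,290))
W=ray('top',c.reshape(-1,2),.06)[:,:2].astype(np.float32)
print('rect',cv2.minAreaRect(W), cv2.boxPoints(cv2.minAreaRect(W)).tolist())
E
```

```text
16.7 [ 0.50530502 -0.01348922  0.16382257] [7.67867614e-02 9.97047228e-01 5.44717947e-04 5.66418601e-04] [-0.20851539  0.12087195 -0.05277486]
rect ((0.6121188998222351, 0.1482471525669098), (0.10881441086530685, 0.13533203303813934), 0.8880794048309326) [[0.5566694140434265, 0.21506176888942719], [0.5587670207023621, 0.07974599301815033], [0.6675683856010437, 0.0814325362443924], [0.6654707789421082, 0.21674831211566925]]
```

View pics/c7.png

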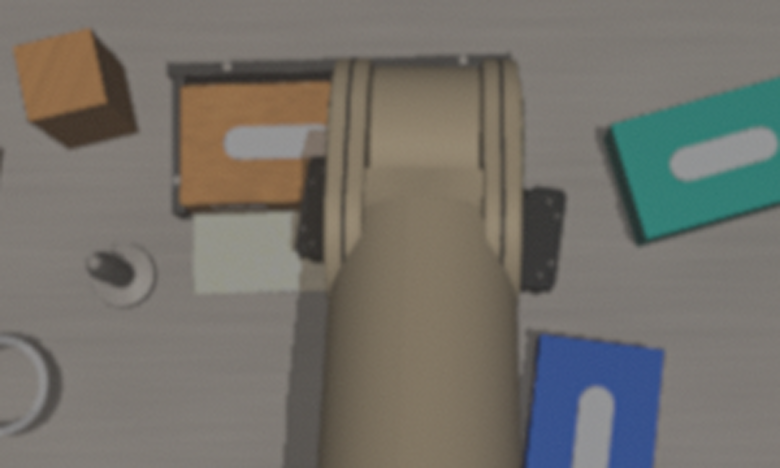

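arm_command --increments '[{"gripper": 100,"dx": 0,"dy": 0,"dz": 0,"spin": -9.8},{"gripper": 100,"dx": 0,"dy": 0,"dz": 0,"spin": 0},{"gripper": 100,"dx": 0,"dy": 0.04,"dz": 0,"spin": 0},{"gripper": 100,"dx": 0,"dy": 0.04,"dz": 0,"spin": 0},{"gripper": 100,"dx": 0,"dy": 0.04,"dz": 0,"spin": 0},{"gripper": 100,"dx": -0.01,"dy": 0.014,"dz": 0,"spin": 0},{"gripper": 100,"dx": 0,"dy": 0,"dz": 0,"spin": 0},{"gripper": 100,"dx": 0,"dy": 0,"dz": 0.02,"spin": 0}]'

```text
time: 17.8
ee_pos: [0.5146, 0.1197, 0.1435]
eef_rot: [-0.004, 1.0, 0.0, 0.001]
ft_force: [-0.0, -0.5, -0.1]
width: 0.0871
```

```bash
python3 look.py c8
```

```text
17.8 [0.51458804 0.1196915  0.14349921] [-4.02303125e-03  9.99991192e-01  2.37104719e-04  1.17276492e-03] [-0.03648553 -0.50438564 -0.0738223 ]
```

View pics/c8.png

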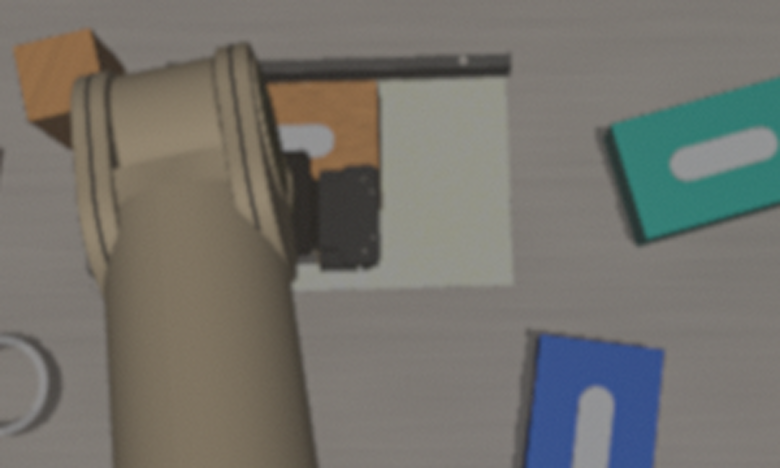

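Run:
```python
from h import *
im=cams.camera('scene')
cv2.imwrite('pics/s8.png',cv2.resize(im[60:300,240:500],None,fx=2.4,fy=2.4,interpolation=cv2.INTER_CUBIC)[:,:,::-1])
```

```text
(no output)
```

View pics/s8.png

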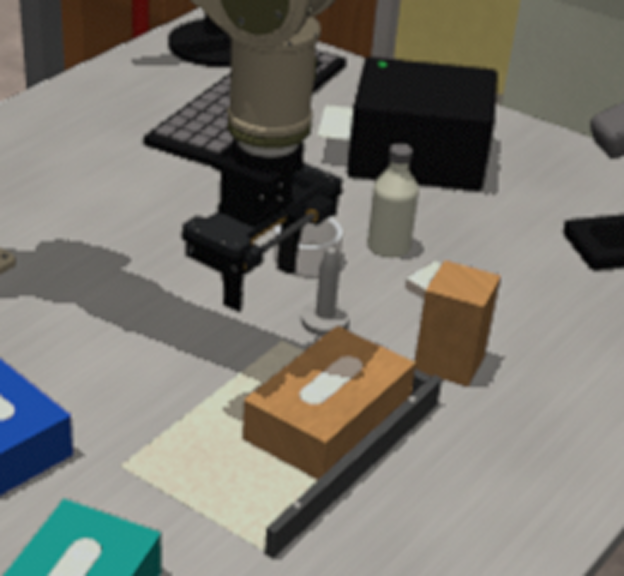

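The scene view shows the wrist well above the 120 mm objects, and the hand is clear of post_a. Next I lower it and push to the fence.

arm_command --increments '[{"gripper": 100,"dx": 0,"dy": 0,"dz": 0.025,"spin": 0},{"gripper": 100,"dx": 0,"dy": 0,"dz": 0.025,"spin": 0},{"gripper": 100,"dx": 0,"dy": 0,"dz": 0.025,"spin": 0},{"gripper": 100,"dx": 0,"dy": 0,"dz": 0.025,"spin": 0},{"gripper": 100,"dx": 0,"dy": 0,"dz": 0.02,"spin": 0},{"gripper": 100,"dx": 0,"dy": 0,"dz": 0.01,"spin": 0},{"gripper": 100,"dx": 0,"dy": 0,"dz": 0,"spin": 0},{"gripper": 100,"dx": -0.01,"dy": 0,"dz": 0,"spin": 0}]'

```text
time: 18.9
ee_pos: [0.524, 0.1215, 0.0135]
eef_rot: [-0.006, 1.0, 0.0, 0.0]
ft_force: [0.5, -0.4, 0.6]
width: 0.087
```

arm_command --increments '[{"gripper": 100,"dx": -0.008,"dy": 0,"dz": 0,"spin": 0},{"gripper": 100,"dx": -0.006,"dy": 0,"dz": 0,"spin": 0},{"gripper": 100,"dx": -0.004,"dy": 0,"dz": 0,"spin": 0},{"gripper": 100,"dx": -0.004,"dy": 0,"dz": 0,"spin": 0},{"gripper": 100,"dx": -0.003,"dy": 0,"dz": 0,"spin": 0},{"gripper": 100,"dx": -0.003,"dy": 0,"dz": 0,"spin": 0},{"gripper": 100,"dx": -0.002,"dy": 0,"dz": 0,"spin": 0},{"gripper": 100,"dx": -0.002,"dy": 0,"dz": 0,"spin": 0}]'

```text
time: 19.9
ee_pos: [0.5553, 0.1219, 0.0124]
eef_rot: [-0.006, 1.0, 0.0, -0.0]
ft_force: [-1.3, -0.0, -1.6]
width: 0.087
```

arm_command --increments '[{"gripper": 100,"dx": -0.0015,"dy": 0,"dz": 0,"spin": 0},{"gripper": 100,"dx": -0.0015,"dy": 0,"dz": 0,"spin": 0},{"gripper": 100,"dx": -0.001,"dy": 0,"dz": 0,"spin": 0},{"gripper": 100,"dx": -0.001,"dy": 0,"dz": 0,"spin": 0},{"gripper": 100,"dx": -0.001,"dy": 0,"dz": 0,"spin": 0},{"gripper": 100,"dx": -0.001,"dy": 0,"dz": 0,"spin": 0},{"gripper": 100,"dx": -0.001,"dy": 0,"dz": 0,"spin": 0},{"gripper": 100,"dx": 0,"dy": 0,"dz": 0,"spin": 0}]'

```text
time: 20.9
ee_pos: [0.5636, 0.122, 0.0126]
eef_rot: [-0.006, 1.0, 0.0, 0.0]
ft_force: [-0.6, -0.6, -0.1]
width: 0.087
```

arm_command --increments '[{"gripper": 100,"dx": -0.001,"dy": 0,"dz": 0,"spin": 0},{"gripper": 100,"dx": -0.001,"dy": 0,"dz": 0,"spin": 0},{"gripper": 100,"dx": -0.001,"dy": 0,"dz": 0,"spin": 0},{"gripper": 100,"dx": -0.0005,"dy": 0,"dz": 0,"spin": 0},{"gripper": 100,"dx": -0.0005,"dy": 0,"dz": 0,"spin": 0},{"gripper": 100,"dx": 0,"dy": 0,"dz": 0,"spin": 0},{"gripper": 100,"dx": 0,"dy": 0,"dz": 0,"spin": 0},{"gripper": 100,"dx": 0,"dy": 0,"dz": 0,"spin": 0}]'

```text
time: 21.9
ee_pos: [0.5641, 0.1219, 0.0121]
eef_rot: [-0.007, 1.0, -0.0, -0.004]
ft_force: [-18.3, -2.1, 13.4]
width: 0.0873
```

Fence reached with about 18 N. I'm backing off, raising the hand and moving it toward the robot for a clear view.

arm_command --increments '[{"gripper": 100,"dx": 0.005,"dy": 0,"dz": 0,"spin": 0},{"gripper": 100,"dx": 0.015,"dy": 0,"dz": 0,"spin": 0},{"gripper": 100,"dx": 0.02,"dy": 0,"dz": 0,"spin": 0},{"gripper": 100,"dx": 0.01,"dy": 0,"dz": -0.03,"spin": 0},{"gripper": 100,"dx": 0,"dy": 0,"dz": -0.05,"spin": 0},{"gripper": 100,"dx": 0,"dy": 0,"dz": -0.05,"spin": 0},{"gripper": 100,"dx": 0,"dy": -0.04,"dz": -0.03,"spin": 0},{"gripper": 100,"dx": 0,"dy": -0.05,"dz": 0,"spin": 0}]'

```text
time: 22.9
ee_pos: [0.5205, 0.0314, 0.1754]
eef_rot: [-0.007, 1.0, 0.001, 0.003]
ft_force: [-0.1, -0.5, -0.0]
width: 0.0868
```

arm_command --increments '[{"gripper": 100,"dx": 0,"dy": -0.05,"dz": 0,"spin": 0},{"gripper": 100,"dx": 0,"dy": -0.05,"dz": 0,"spin": 0},{"gripper": 100,"dx": 0,"dy": -0.05,"dz": 0,"spin": 0},{"gripper": 100,"dx": 0,"dy": -0.04,"dz": 0,"spin": 0},{"gripper": 100,"dx": 0,"dy": -0.03,"dz": 0,"spin": 0},{"gripper": 100,"dx": 0,"dy": 0,"dz": 0,"spin": 0},{"gripper": 100,"dx": 0,"dy": 0,"dz": 0,"spin": 0},{"gripper": 100,"dx": 0,"dy": 0,"dz": 0,"spin": 0}]'

```text
time: 23.9
ee_pos: [0.5217, -0.1873, 0.1725]
eef_rot: [-0.007, 1.0, 0.0, 0.0]
ft_force: [0.1, 0.4, -0.5]
width: 0.0869
```

```bash
cat > fin.py <<'E'
from h import *
im=cams.camera('top')
k,c=carton(im,(215,400,165,290))
W=ray('top',c.reshape(-1,2),.06)[:,:2].astype(np.float32)
rc=cv2.minAreaRect(W);print('rect',rc, cv2.boxPoints(rc).tolist())
a=np.radians(.95);R=np.array([[np.cos(a),-np.sin(a)],[np.sin(a),np.cos(a)]])
print('in stop frame',R.T@(np.array(rc[0])-[.6835,.2185]))
E
python3 look.py c9; python3 fin.py
python3 - <<'E'
from h import *
im=cams.camera('top')
cv2.imwrite('pics/z9.png',cv2.resize(im[160:240,210:330],None,fx=6,fy=6,interpolation=cv2.INTER_CUBIC)[:,:,::-1])
cv2.imwrite('pics/t9.png',im[:,:,::-1])
E
```

```text
23.9 [ 0.52174997 -0.18726645  0.17252367] [-7.34150167e-03  9.99972994e-01  2.88761176e-04  1.74915611e-04] [ 0.05719504  0.44125239 -0.46374886]
rect ((0.6291080117225647, 0.12630540132522583), (0.11033108830451965, 0.1793403923511505), 0.7922441959381104) [[0.5727078914642334, 0.21520426869392395], [0.5751875638961792, 0.03588101640343666], [0.685508131980896, 0.03740653395652771], [0.6830284595489502, 0.2167297899723053]]
in stop frame [-0.05591309 -0.09128011]
```

View pics/t9.png

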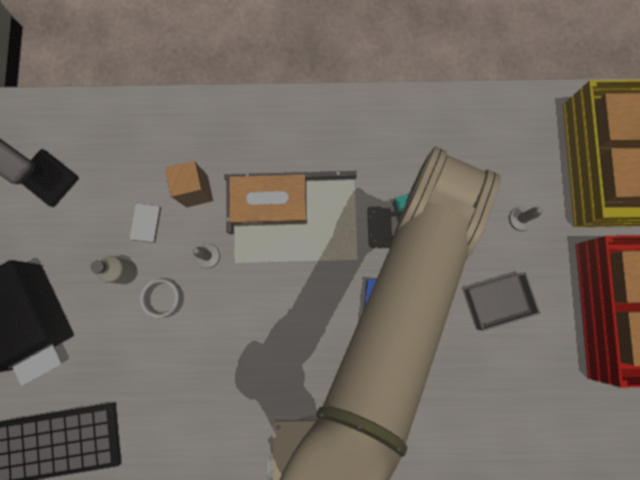

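View pics/z9.png

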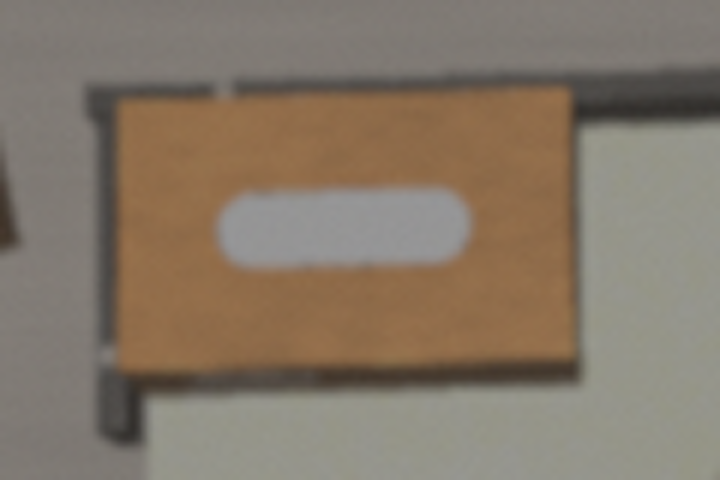

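The carton sits in the corner at (-55.9, -91.3) mm in the stop frame, and the bystanders are at the same pixels as in the first picture. The hand is free at 170 mm height, so I'm handing in.

```bash
python3 -c "
from bench import job
print(job.close_job())"
```

```text
the job is handed in; nothing more can be done
None
```

I pushed the brown glove carton into the corner of the L-stop and handed the job in at about 24 s. No verdict came back.

**How:**
- I pushed its near side with both fingertips and turned the hand to square the carton.
- I pushed its right end to the short stop, which took up about 16 N.
- I pushed its near side to the long fence, which took up about 18 N.

**Last checks, from the top camera:**

| Check | Measured | Wanted |
|---|---|---|
| Centre in the stop frame, x | -55.9 mm | -60 to -50 mm |
| Centre in the stop frame, y | -91.3 mm | -95 to -85 mm |
| Angle to the stop | about 0.003 rad | below 0.05 rad |

- **Carton flat:** its top outline, taken at 60 mm height, measures 110 × 179 mm, which matches a carton lying flat.
- **Bystanders:** those in view looked unmoved, judged by eye rather than measured.
- **Hand:** it was free at about 170 mm height, with no contact force.

**Small disagreements:**
- The carton measured about 1 mm from the seat in each direction, which is within the 2 mm calibration.
- The last push to the fence also showed about 13 N of vertical force on the tool. The carton did not look disturbed afterwards.

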